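# Hold a spring clip gaping over the tab on a mount board

## Robot

A 7-joint arm with a two-finger parallel gripper is mounted at the origin on the work surface. World frame = base frame: x ahead of the robot, y to its left, z up, the work surface at z = 0. Lengths are in m, angles in rad, forces in N, time in s.
With the tool pointing down it reaches from about 0.425 to 0.925 m from the base axis. Payload 6.8 kg.
Tool frame: the origin (TCP) lies at the centre of the arm's flange, where the gripper is bolted on; the fingertips stand 173 mm ahead of it and the grasp point (between the pads) lies 155 mm ahead of it (finger_overhang is the distance from the TCP to the fingertips, in m); y points along the fingers, z is the direction in which the jaws open and shut, and the axes are right-handed (so a half turn about y gives the same grasp; the last joint's range is limited). The gripper opens to 85 mm and grips with 20 to 120 N. Pads are 22 mm wide; open, the fingers measure 114 mm over their backs; the gripper's body (76 mm by 85 mm) begins 54 mm behind the grasp point. The pads swing forward as they close: fully open they stand 13 mm farther back than shut.
Start: joints at [-1.453, 0.477, 0.022, 1.555, -0.011, 1.109, -0.083], TCP at [0.151, 0.658, 0.405] pointing down, gripper open.
Joint ranges: [-2.96, 2.96], [-0.34, 2.1], [-1.41, 1.46], [0.24, 2.44], [-1.37, 4.51], [0.17, 1.92], [-2.96, 2.96]. Speed limits (rad/s): [2.39, 2.39, 3.14, 3.14, 3.14, 3.14, 3.14].

## Interface

Orientations are given as a rotation vector (axis times angle).
In Python, from bench import get_obs, grab_frame, hand_in, finger_overhang gives the robot as it stands. The module is installed in compiled form; this text tells all that it offers.
- The arm moves only by the shell command python3 -m jog 'ROWS' [FORCE]. ROWS is JSON, a list of rows, each a list of 3 entries, a list of its own where there are three numbers: the shift along the tool's x, y, z in cm, then the turn about the tool's y in rad, then the gripper command: -1 is fully open, 1 is shut, values between are in proportion. In form: [[[x, y, z], twist, gripper], ...]. A call has 1 to 10 rows; each row is the pose to reach, as a shift and turn from the pose commanded when the call began, along the tool's axes at that moment; what a row does not reach only later rows make up. A row lasts 1/8 s, in which the tool goes at most 62.5 mm and 10.7 degrees, less where a joint would pass 70% of its speed; a pose out of reach is approached as far as the arm can. A call with a gripper value outside its range is refused whole. The fingers move at their own pace and stop on an object; FORCE is the grip in N (left out, the last holds). Time passes only in rows, so rows that repeat a pose let the fingers close. It gives the time, the measured TCP pose, the force and the opening at its end, in the units of the state.
- get_obs(): the state, without advancing time (a new reading comes with each control period).
- grab_frame(name): name is "scene" or "top" or "wrist"; returns a dict with "image" (384x512x3 uint8, blue, green, red), "fx", "fy", "cx", "cy" (pixels), "distortion" ([k1, k2, p1, p2, k3] as OpenCV has them; the pictures are not rectified), "origin" and "rotation" of the camera in the world. Camera axes: x right, y up, looking along -z (the intrinsics and any distortion apply to the point x, -y, -z); pixel columns grow to the right and rows downward; lengths in m; the calibration is good to about 2 mm. A picture is of the moment at which its call begins. There is no depth.
- hand_in(): hands the job in, once; it reports no verdict.
The state is a dict: "clock": time; "joints": joint angles; "qvel": joint speeds; "tau": joint torques, N m; "tcp_pos": TCP position; "orientation": TCP orientation; "contact_force": force on the tool from outside, world axes, zero at the start; "moment": the same for the moment, N m; "grip_width": finger opening in m.
Only numpy, scipy, OpenCV 4.12 (cv2) and the standard library are available. Lean on these libraries where they do the work, as an engineer would, in place of code of your own. Each camera call takes 0.05 s, during which the arm holds its last target.

## Task

Squeeze the handles of the blue spring clip to open it, lift it off the steel parking strip, and lower its open jaws squarely over the top edge of the upright mount board at the red tab, so that a colleague can slip a print in beside the board. Finish while still holding the clip there: squeezed wide open (jaws at least 20 mm apart), upright, centred on the tab, with one jaw on either side of the board, the edge about 20 mm deep between the jaws, and the clip not touching the board. Do not drop the clip, do not let it knock or bite the board, and leave the glue stick, the jar and the loupe where they stand.

Things in the scene. Friction and masses are not known exactly. Their poses are not given: they have to be found in the camera images.
- clip: Blue spring clip, 97 mm tall, 40 mm wide, 70 g, upright, jaws down, clamped on the parking strip. Origin on its hinge pin, midway between the arms. x: along the pin (the 40 mm width, parallel to the strip); y: the way the handles are squeezed and the jaws spread; z: up, towards the handles. Two mirrored arms turn equally about the pin; a spring shuts the jaws.
- clip_grip (a point): Between the clip's handles, 30 mm above the pin; axes as the clip. Handles: flat paddles 40 mm wide, 4 mm thick, 6 to 52 mm above the pin, sloping apart upwards by 0.3 rad each. Parked: 28 mm over their outer faces at the bottom, 56 mm at the top. At the stop: parallel, 25 mm over the outer faces. Squeezing here takes about 11 N parked, 16 N at the stop. The clip sinks about 10 mm as it opens.
- clip_mouth (a point): Midway between the clip's jaw tips, 45 mm below the pin along the clip's -z; axes as the clip. Rubber jaw pads 14 mm tall end here, 4 mm apart when parked. At the stop the tips are about 31 mm apart inside, 53 mm over the outside. Throat free from the tips up to 4 mm below the pin.
- clip_arm_l (a joint): Angle of the arm on the clip's +y side, rad: 0 parked (pads 4 mm apart), grows as the jaws open, 0.30 at the built-in stop. Jaw gap is about 4 mm + 90 mm x the angle.
- clip_arm_r (a joint): The same for the arm on the clip's -y side; equal to the other within a few hundredths.
- rack: Parking strip: wooden foot 130 x 70 x 22 mm with an upright steel blade, 100 mm long, 4 mm thick, top edge 110 mm above the table; fixed. Origin under its centre on the table, x along the blade, z up. The blade's edge starts 16 mm deep in the clip's jaws, 29 mm below the pin.
- rack_edge (a point): Middle of the top edge of the strip's blade, 110 mm above the table; axes as the rack.
- stand: Dark wooden foot 220 x 74 x 30 mm holding a stiff brown mount board upright: 200 mm long, 4 mm thick, top edge 160 mm above the table, with a print mounted on either face; all fixed. Origin under its centre on the table, x along the board, y through its thickness, z up.
- tab_edge (a point): Middle of the board's top edge at the red index tab (14 mm wide, 26 mm tall, flush on the board): where the clip goes. x along the board's edge, y through its thickness, z up.
- glue: Bystander: white glue stick with blue cap, 25 mm across, 88 mm tall, standing; origin at its foot.
- jar: Bystander: small jar with black lid, 56 mm across, 65 mm tall, standing; origin at its foot.
- loupe: Bystander: black loupe, 40 mm across, 40 mm tall, standing; origin at its foot.
Things that resemble listed ones, but are neither listed nor needed, are in the scene too. Leave any pink look-alike of the clip alone. There is more than one size of the stand; the job needs the smaller.

How it is judged:
By the outcome, as a careful person would: the job done as asked, in the order asked, and still so for the second after the job is handed in, while the arm keeps its last pose, push and grip.
It also fails if it takes over 43 s, if anything falls off the work surface, if the arm or the gripper's body presses on something with over 40 N, if the wrist force passes 120 N, or if a joint passes its speed limit or range.

## Working session

There is one attempt and no reset: what is moved stays moved. The work goes in short steps, Python scripts to look and compute and a shell command to move; the robot and the scene stay as the last step left them, time stands still between calls to the robot, and variables do not carry over. Pictures are saved under pics/ and viewed, and the job is handed in when it is done.

```bash
mkdir -p pics; ls
python3 - <<'E'
from bench import *
import cv2
o=get_obs()
for k,v in o.items(): print(k,v)
print(finger_overhang if not callable(finger_overhang) else finger_overhang())
for n in ["scene","top","wrist"]:
    f=grab_frame(n); cv2.imwrite(f"pics/{n}0.png",f["image"])
    print(n,{k:v for k,v in f.items() if k!="image"})
E
```

```text
pics
clock 0.0
joints [-1.45311479  0.47781064  0.02236484  1.55646829 -0.01154817  1.1092597
 -0.08310352]
qvel [ 0.00046016 -0.00091095  0.00154796  0.00153779 -0.00071393 -0.0005378
 -0.00179967]
tau [-9.88805641e-05 -5.96472144e+01  1.60794508e+00 -2.81192815e+01
  1.24683027e-02  9.61286947e-03 -2.04765161e-05]
tcp_pos [0.15104782 0.65760034 0.40371171]
orientation [-1.56533315  0.17740432 -0.17724517]
contact_force [-0.10943936  0.41627677 -0.53921301]
moment [0.01829972 0.02099995 0.0233885 ]
grip_width 0.08546431753150978
0.1734
scene {'fx': 359.5943734023154, 'fy': 359.5943734023154, 'cx': 255.0902148609002, 'cy': 189.77286381345678, 'distortion': array([0.01479383, 0.        , 0.        , 0.        , 0.        ]), 'origin': array([0.94671817, 0.47108127, 0.7596618 ]), 'rotation': array([0.36530278, 0.9325357 , 2.27553289])}
top {'fx': 402.93617671829634, 'fy': 402.93617671829634, 'cx': 252.3877682877111, 'cy': 194.85567836366587, 'distortion': array([-0.11104505,  0.        ,  0.        ,  0.        ,  0.        ]), 'origin': array([0.4720806 , 0.02001865, 1.25026559]), 'rotation': array([ 0.03381988, -0.03953327, -1.56755683])}
wrist {'fx': 330.64427646199687, 'fy': 330.64427646199687, 'cx': 257.7098310881344, 'cy': 189.27666603332264, 'distortion': array([-0.08382832,  0.        ,  0.        ,  0.        ,  0.        ]), 'origin': array([0.07243029, 0.67583416, 0.37334213]), 'rotation': array([-0.26744296, -0.20916986,  1.33300526])}
```

View pics/scene0.png

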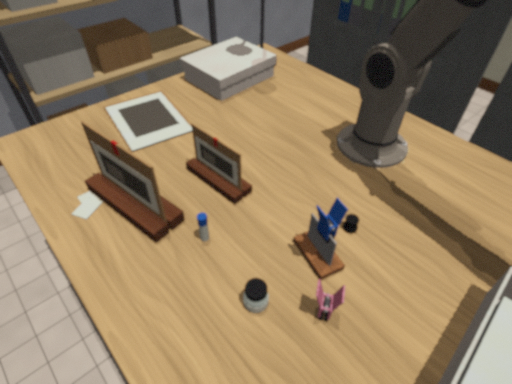

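View pics/top0.png

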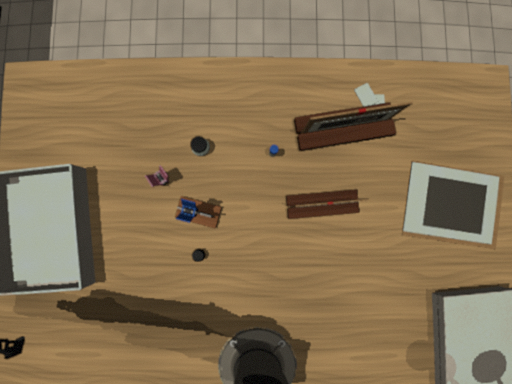

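View pics/wrist0.png

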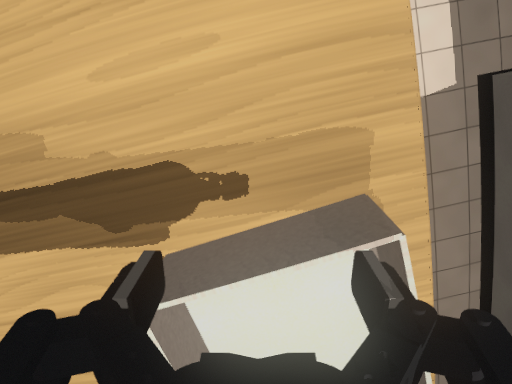

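```bash
cat > h.py <<'E'
import numpy as np, cv2, pickle, os
from scipy.spatial.transform import Rotation as Ro
F=np.diag([1,-1,-1.])
def K(f): return np.array([[f["fx"],0,f["cx"]],[0,f["fy"],f["cy"]],[0,0,1]])
def proj(f,P):
    R=Ro.from_rotvec(f["rotation"]).as_matrix()
    Pc=(np.atleast_2d(P)-f["origin"])@R@F
    return cv2.projectPoints(Pc.reshape(-1,1,3),np.zeros(3),np.zeros(3),K(f),f["distortion"])[0].reshape(-1,2)
def ray(f,uv):
    u=cv2.undistortPoints(np.array(uv,float).reshape(-1,1,2),K(f),f["distortion"]).reshape(-1,2)
    d=np.c_[u,np.ones(len(u))]@F@Ro.from_rotvec(f["rotation"]).as_matrix().T
    return d
def onz(f,uv,z):
    d=ray(f,uv); return f["origin"]+d*((z-f["origin"][2])/d[:,2])[:,None]
def tri(fs,uvs):
    A=np.zeros((3,3));b=np.zeros(3)
    for f,uv in zip(fs,uvs):
        d=ray(f,[uv])[0]; d/=np.linalg.norm(d); M=np.eye(3)-np.outer(d,d); A+=M;b+=M@f["origin"]
    return np.linalg.solve(A,b)
def snap(n,tag):
    from bench import grab_frame
    f=grab_frame(n); cv2.imwrite(f"pics/{n}{tag}.png",f["image"]); pickle.dump(f,open(f"pics/{n}{tag}.pkl","wb")); return f
def load(n,tag): return pickle.load(open(f"pics/{n}{tag}.pkl","rb"))
def crop(f,x,y,w,h,s,name):
    cv2.imwrite("pics/"+name,cv2.resize(f["image"][y:y+h,x:x+w],None,fx=s,fy=s,interpolation=cv2.INTER_CUBIC))
E
python3 - <<'E'
from h import *
s=snap("scene","1");t=snap("top","1")
a=cv2.resize(s["image"][190:325,240:370],None,fx=5.8,fy=5.8*0+4.4,interpolation=2) if 0 else None
crop(s,270,190,100,75,8,"s_clip.png");crop(t,150,160,100,75,8,"t_clip.png")
crop(s,180,120,80,85,7,"s_st.png");crop(t,275,170,100,60,8,"t_st.png")
print(onz(t,[(188,210),(330,203),(200,255),(274,150),(200,145)],0.1))
E
```

```text
[[ 0.4819528   0.19991802  0.1       ]
 [ 0.50314122 -0.20684617  0.1       ]
 [ 0.35387023  0.16467977  0.1       ]
 [ 0.65529933 -0.04593067  0.1       ]
 [ 0.66932473  0.16737918  0.1       ]]
```

View pics/s_clip.png

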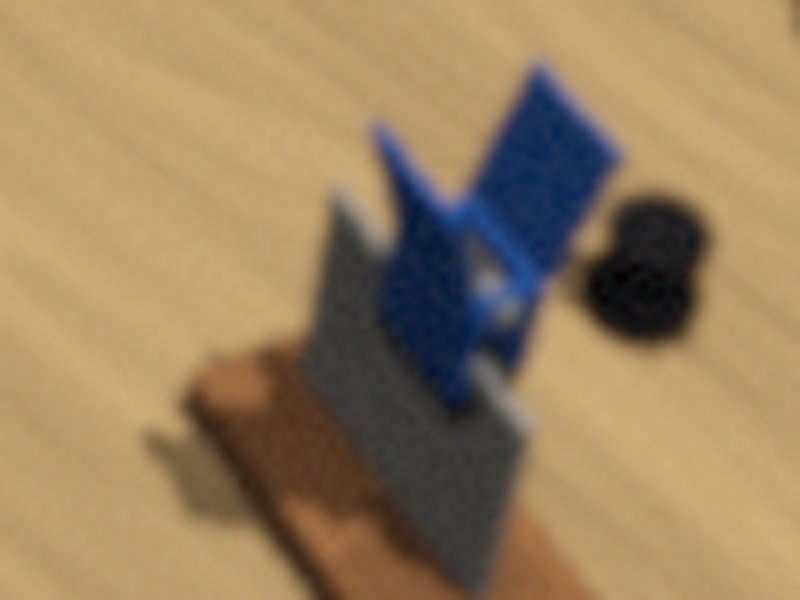

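View pics/t_clip.png

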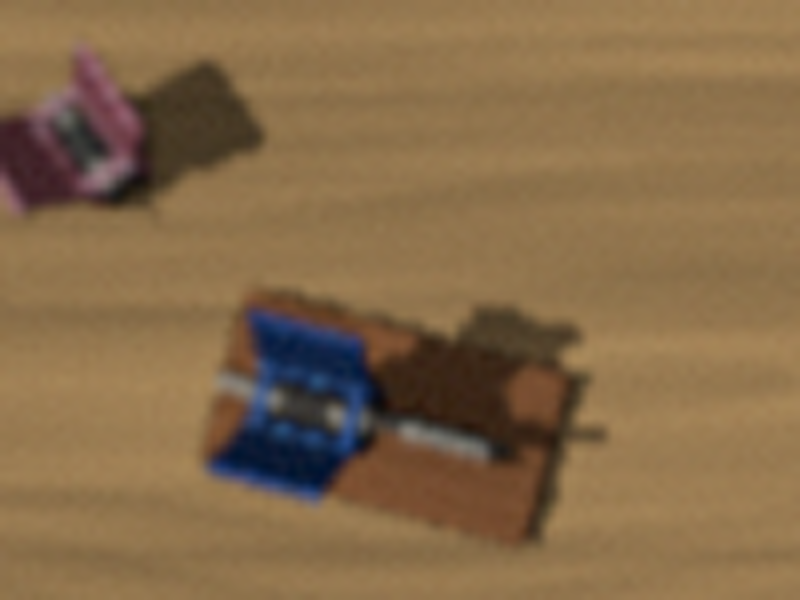

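View pics/s_st.png

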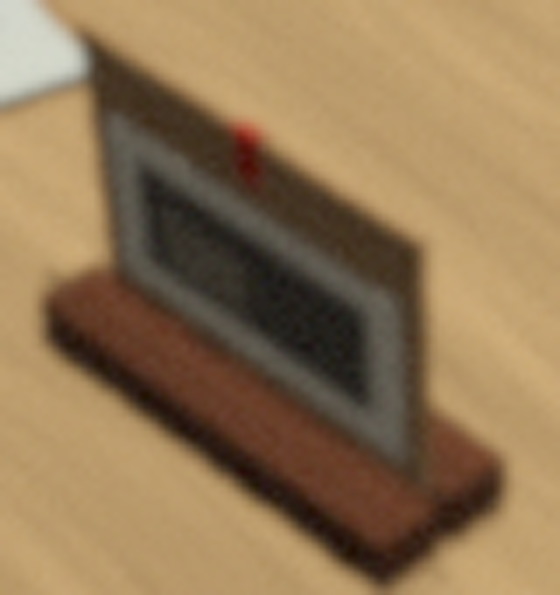

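View pics/t_st.png

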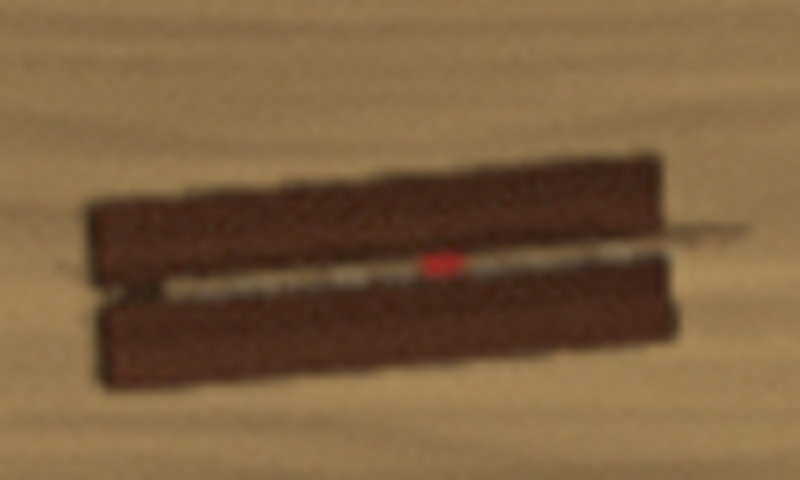

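Run:
```python
from h import *
s=load("scene","1");t=load("top","1")
def c(p,x,y,k=8): return [((u+.5)/k-.5+x,(v+.5)/k-.5+y) for u,v in p]
np.set_printoptions(precision=4,suppress=True)
H=onz(t,c([(250,310),(362,342),(208,466),(320,500)],150,160),.190); print(H,H.mean(0),"w",np.linalg.norm(H[0]-H[1]),np.linalg.norm(H[2]-H[3]),"sp",np.linalg.norm((H[:2]-H[2:]).mean(0)), (H[:2]-H[2:]))
B=onz(t,c([(218,380),(500,450)],150,160),.110); print("blade",B,B.mean(0),np.linalg.norm(B[1]-B[0]),np.arctan2(*(B[0]-B[1])[1::-1]))
FT=onz(t,c([(255,290),(580,375),(530,543),(205,465)],150,160),.022);print("foot",FT,FT.mean(0),np.linalg.norm(FT[1]-FT[0]))
Bs=onz(s,c([(335,190),(530,425)],270,190),.110); print("blade s",Bs,Bs.mean(0))
Hs=onz(s,c([(540,62),(620,155),(375,125)],270,190),.190); print("hand s",Hs)
# stand
tt=c([(422,254),(462,252),(422,279),(465,276)],275,170); T=onz(t,tt,.160);print("tab t",T,T.mean(0))
E_=onz(t,c([(195,298),(655,247)],275,170),.160); print("edge t",E_)
ft=onz(t,c([(90,203),(657,157),(675,338),(103,386)],275,170),.030);print("foot",ft,ft.mean(0),np.linalg.norm(ft[1]-ft[0]),np.linalg.norm(ft[3]-ft[0]),np.arctan2(*(ft[0]-ft[1])[1::-1]),np.arctan2(*(ft[3]-ft[2])[1::-1]))
S=onz(s,c([(92,45),(420,245),(248,130)],180,120,7),.160);print("board s",S,np.linalg.norm(S[0]-S[1]))
print(onz(s,c([(232,124),(262,140)],180,120,7),.16))
```

```text
[[0.5119 0.2052 0.19  ]
 [0.5015 0.168  0.19  ]
 [0.4604 0.2187 0.19  ]
 [0.4494 0.1814 0.19  ]] [0.4808 0.1933 0.19  ] w 0.038671391706609354 0.03880128324268702 sp 0.0535046240890002 [[ 0.0515 -0.0134  0.    ]
 [ 0.0521 -0.0135  0.    ]]
blade [[0.4901 0.2304 0.11  ]
 [0.4657 0.1299 0.11  ]] [0.4779 0.1801 0.11  ] 0.1034164201583702 1.332970535036991
foot [[0.5259 0.2327 0.022 ]
 [0.4939 0.108  0.022 ]
 [0.4299 0.1267 0.022 ]
 [0.459  0.2513 0.022 ]] [0.4772 0.1797 0.022 ] 0.1287854942001227
blade s [[0.4656 0.1367 0.11  ]
 [0.4884 0.2311 0.11  ]] [0.477  0.1839 0.11  ]
hand s [[0.4475 0.1827 0.19  ]
 [0.4579 0.2187 0.19  ]
 [0.4996 0.1691 0.19  ]]
tab t [[ 0.5061 -0.1877  0.16  ]
 [ 0.5068 -0.2014  0.16  ]
 [ 0.4976 -0.1876  0.16  ]
 [ 0.4986 -0.2024  0.16  ]] [ 0.5023 -0.1948  0.16  ]
edge t [[ 0.491  -0.1101  0.16  ]
 [ 0.5087 -0.268   0.16  ]]
foot [[ 0.5292 -0.0858  0.03  ]
 [ 0.5475 -0.3034  0.03  ]
 [ 0.4783 -0.3098  0.03  ]
 [ 0.4599 -0.0907  0.03  ]] [ 0.5037 -0.1974  0.03  ] 0.21841838359530713 0.06950603091288789 1.6545297658598717 1.6546657310184327
board s [[ 0.5168 -0.2812  0.16  ]
 [ 0.4954 -0.0973  0.16  ]
 [ 0.5023 -0.1949  0.16  ]] 0.1851271028077551
[[ 0.5048 -0.202   0.16  ]
 [ 0.502  -0.1863  0.16  ]]
```

```bash
cat >> h.py <<'E'
def state():
    from bench import get_obs
    o=get_obs(); R=Ro.from_rotvec(o["orientation"]).as_matrix(); return o,np.array(o["tcp_pos"]),R
def rowto(p,yaw,verbose=True):
    """shift in tool axes (cm), twist to bring tool z to world heading yaw (mod pi)"""
    o,q,R=state()
    d=R.T@(np.array(p)-q)*100
    a=np.arctan2(R[1,2],R[0,2]); e=(yaw-a+np.pi/2)%np.pi-np.pi/2
    # twist about tool y (down) is -yaw
    print("t",round(float(o["clock"]),2),"tcp",q.round(4),"y-axis",R[:,1].round(4),"z heading",round(a,4),"shift cm",d.round(2),"twist",round(-e,3),"F",np.round(o["contact_force"],1),"w",round(float(o["grip_width"]),4),"J",np.round(o["joints"],2))
E
python3 - <<'E'
from h import *
rowto([.481,.1935,.169+.155+.10],1.32-np.pi/2)
E
```

```text
t 0.25 tcp [0.1511 0.6577 0.4042] y-axis [-2.e-04 -9.e-04 -1.e+00] z heading 1.345 shift cm [ 42.55  -1.94 -37.86] twist -1.546 F [ 0.6 -0.3  0. ] w 0.0857 J [-1.45  0.48  0.02  1.56 -0.01  1.11 -0.08]
```

```bash
python3 -m jog '[[[4.3,0,-3.8],0.16,-1],[[8.5,-0.4,-7.6],0.32,-1],[[12.8,-0.6,-11.4],0.48,-1],[[17,-0.8,-15.1],0.64,-1],[[21.3,-1,-18.9],0.8,-1],[[25.5,-1.2,-22.7],0.96,-1],[[29.8,-1.4,-26.5],1.12,-1],[[34,-1.6,-30.3],1.28,-1],[[38.3,-1.8,-34.1],1.44,-1],[[42.5,-1.9,-37.9],1.6,-1]]'
python3 - <<'E'
from h import *
rowto([.481,.1935,.169+.155+.10],1.32-np.pi/2)
E
```

```text
clock: 1.5
tcp_pos: [0.4812, 0.1917, 0.4241]
orientation: [-1.074, 1.398, -1.398]
contact_force: [0.6, 0.5, 0.1]
grip_width: 0.0856
t 1.5 tcp [0.4812 0.1917 0.4241] y-axis [ 6.e-04  8.e-04 -1.e+00] z heading -0.26 shift cm [-0.17  0.01 -0.07] twist -0.009 F [0.6 0.5 0.1] w 0.0856 J [-0.96  0.21  0.54  1.93 -0.13  1.03 -0.63]
```

```bash
python3 -m jog '[[[-0.15,0,0],0,-1],[[-0.15,0,0],0,-1]]'
python3 - <<'E'
from h import *
rowto([.481,.1935,.324],1.32-np.pi/2)
w=snap("wrist","2")
E
```

```text
clock: 1.75
tcp_pos: [0.4806, 0.1953, 0.4236]
orientation: [-1.078, 1.394, -1.393]
contact_force: [-0.5, 0.3, -0.5]
grip_width: 0.0854
t 1.75 tcp [0.4806 0.1953 0.4236] y-axis [-4.e-04  4.e-04 -1.e+00] z heading -0.254 shift cm [0.17 9.96 0.09] twist -0.003 F [-0.5  0.3 -0.5] w 0.0854 J [-0.97  0.21  0.54  1.93 -0.13  1.03 -0.63]
```

View pics/wrist2.png

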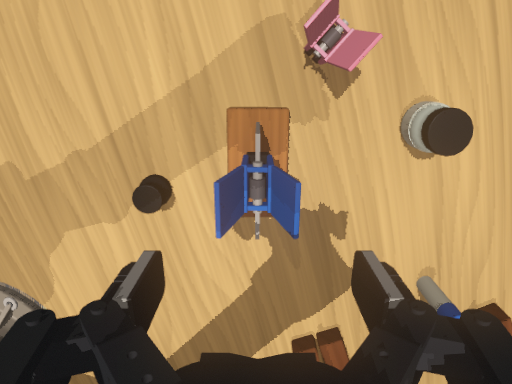

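Run:
```python
from h import *
np.set_printoptions(precision=4,suppress=True)
w=load("wrist","2")
crop(w,200,100,110,150,5,"w_clip.png")
H=onz(w,[(216,182),(217,238),(299.5,182),(299.5,238)],.19);print(H,H.mean(0));print(np.linalg.norm(H[0]-H[1]),np.linalg.norm(H[0]-H[2]),np.arctan2(*(H[0]-H[1])[1::-1]),np.arctan2(*(H[2]-H[3])[1::-1]))
B=onz(w,[(258.3,122),(257.5,238)],.11);print(B,B.mean(0),np.linalg.norm(B[0]-B[1]),np.arctan2(*(B[1]-B[0])[1::-1]))
```

```text
[[0.4578 0.22   0.19  ]
 [0.4469 0.1817 0.19  ]
 [0.5098 0.2065 0.19  ]
 [0.5013 0.1675 0.19  ]] [0.4789 0.1939 0.19  ]
0.03986583018313622 0.05366011128385507 1.2927570368598755 1.3567747916013806
[[0.4914 0.2411 0.11  ]
 [0.4634 0.1362 0.11  ]] [0.4774 0.1887 0.11  ] 0.10861035015090102 -1.831861680729448
```

View pics/w_clip.png

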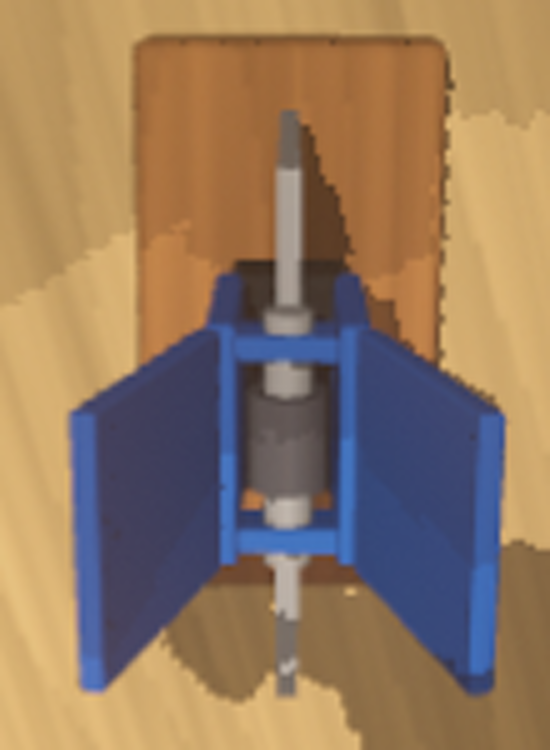

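```bash
python3 -m jog '[[[0.1,3,0],0,-1],[[0.1,5.5,0],0,-1],[[0.1,8,0],0,-1],[[0.1,9.5,0],0,-1],[[0.1,10,0],0,-1],[[0.1,10,0],0,-1]]' 40
python3 - <<'E'
from h import *
rowto([.480,.1935,.324],1.32-np.pi/2)
w=snap("wrist","3"); s=snap("scene","3"); crop(s,260,130,120,130,4,"s3.png")
E
```

```text
clock: 2.55
tcp_pos: [0.4807, 0.1942, 0.324]
orientation: [-1.078, 1.394, -1.394]
contact_force: [0.1, -0.3, 0.4]
grip_width: 0.0853
t 2.55 tcp [0.4807 0.1942 0.324 ] y-axis [ 2.e-04  2.e-04 -1.e+00] z heading -0.2544 shift cm [ 0.08 -0.   -0.05] twist -0.004 F [ 0.1 -0.3  0.4] w 0.0853 J [-0.91  0.35  0.5   2.03 -0.23  0.81 -0.54]
```

View pics/wrist3.png

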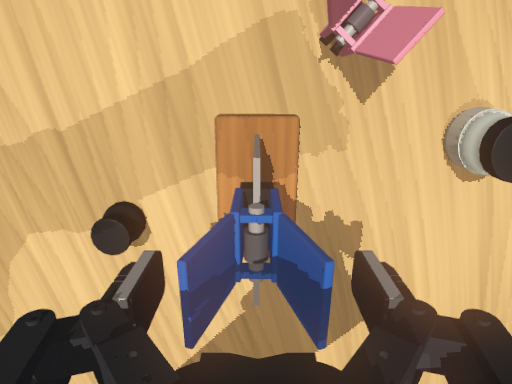

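View pics/s3.png

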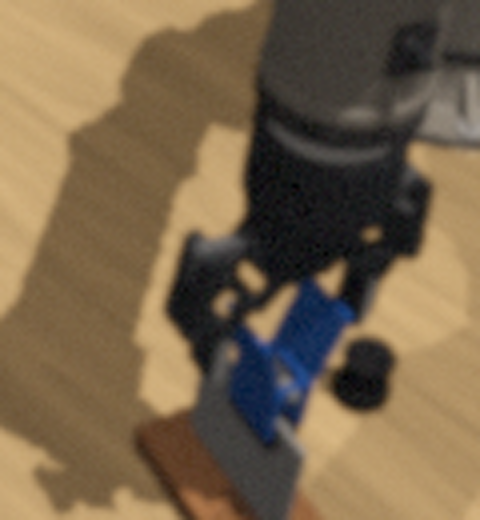

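```bash
python3 -m jog '[[[0,0,0],0,-0.5],[[0,0,0],0,-0.2],[[0,0,0],0,0],[[0,0,0],0,0.1],[[0,0,0],0,0.2],[[0,0,0],0,0.3],[[0,0,0],0,0.4],[[0,0,0],0,0.5],[[0,0,0],0,0.6],[[0,0,0],0,0.6]]' 40
python3 - <<'E'
from h import *
rowto([.480,.1935,.324],1.32-np.pi/2)
w=snap("wrist","4"); s=snap("scene","4"); crop(s,260,130,120,130,4,"s4.png")
E
```

```text
clock: 3.9
tcp_pos: [0.4806, 0.1938, 0.3237]
orientation: [-1.078, 1.395, -1.395]
contact_force: [-0.2, -0.1, -0.5]
grip_width: 0.0217
t 3.9 tcp [0.4806 0.1938 0.3237] y-axis [-0.  0. -1.] z heading -0.2551 shift cm [ 0.05 -0.03 -0.05] twist -0.004 F [-0.2 -0.1 -0.5] w 0.0217 J [-0.91  0.35  0.5   2.03 -0.23  0.81 -0.54]
```

View pics/wrist4.png

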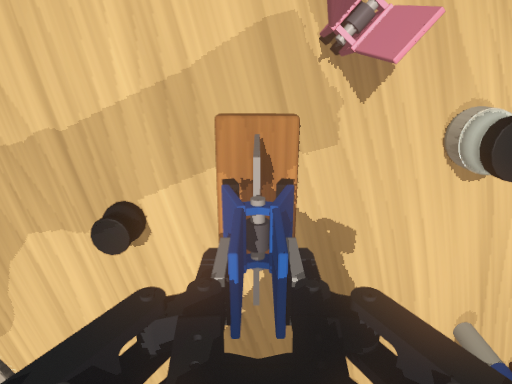

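View pics/s4.png

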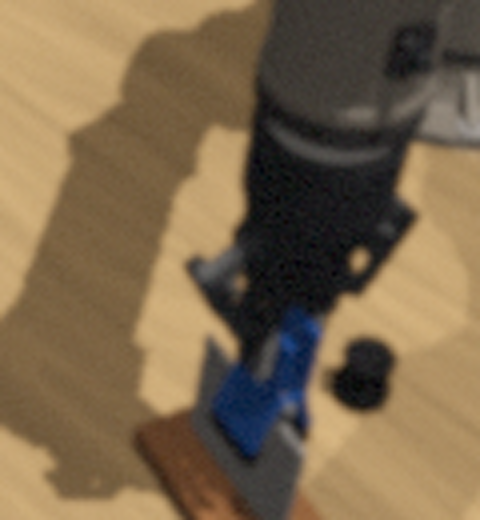

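```bash
python3 -m jog '[[[0,0,0],0,1],[[0,0,0],0,1],[[0,-0.5,0],0,1],[[0,-1.5,0],0,1],[[0,-3,0],0,1],[[0,-5,0],0,1],[[0,-7.5,0],0,1],[[0,-10,0],0,1],[[0,-11.5,0],0,1],[[0,-11.5,0],0,1]]' 40
python3 - <<'E'
from h import *
rowto([.480,.1935,.324],1.32-np.pi/2)
w=snap("wrist","5"); s=snap("scene","5"); crop(s,260,90,120,150,4,"s5.png"); crop(w,190,160,140,200,4,"w5.png")
E
```

```text
clock: 5.25
tcp_pos: [0.4808, 0.1938, 0.4399]
orientation: [-1.075, 1.394, -1.394]
contact_force: [0.2, -0.1, -0.9]
grip_width: 0.0216
t 5.25 tcp [0.4808 0.1938 0.4399] y-axis [ 0.002   0.0017 -1.    ] z heading -0.2549 shift cm [ 0.08 11.59 -0.09] twist -0.004 F [ 0.2 -0.1 -0.9] w 0.0216 J [-0.98  0.19  0.55  1.91 -0.12  1.06 -0.63]
```

View pics/w5.png

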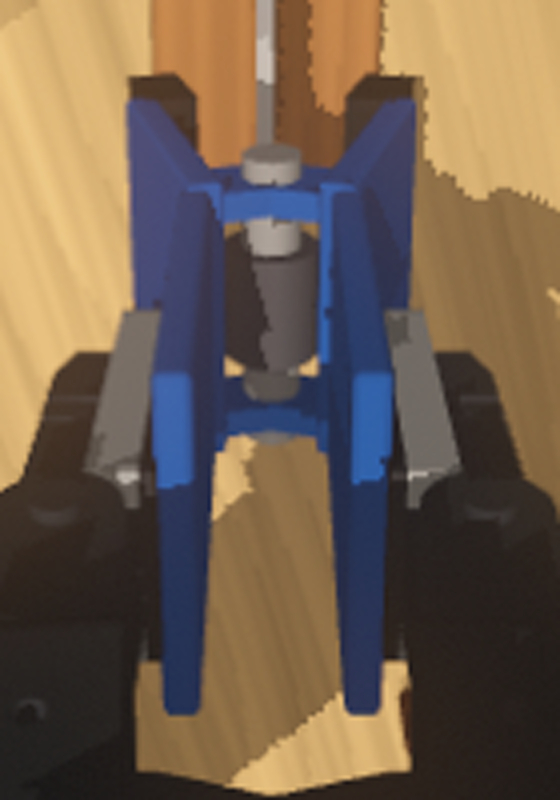

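View pics/s5.png

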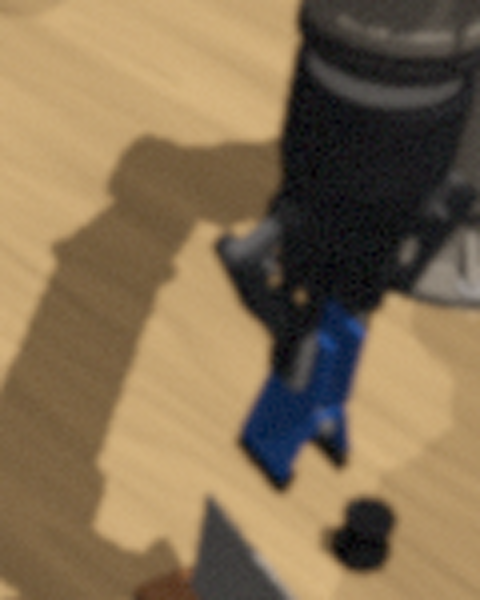

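```bash
cat > fit.py <<'E'
from h import *
from scipy.optimize import least_squares
a=.3
def rotp(y,z,s): # parked (y,z) on +y arm rotated open
    return s*(y*np.cos(a)-z*np.sin(a)), z*np.cos(a)+y*np.sin(a)
def P(x,y,z,s): 
    yy,zz=rotp(y,z,s); return np.array([x,yy,zz])
E
python3 - <<'E'
from fit import *
o,q,R=state(); print(repr(q),repr(R)); 
w=load("wrist","5");s=load("scene","5")
# clip axes from tool: clip z = -tool y ; clip y = tool z ; clip x = tool... 
Rc=np.c_[np.cross(R[:,2],-R[:,1]),R[:,2],-R[:,1]]
for sink in (0,.01):
    pin=q+R@[0,.185+sink,0]
    pts=[P(x,28e-3,52e-3,sg) for sg in(1,-1) for x in(.02,-.02)]+[P(x,13e-3,-45e-3,sg) for sg in(1,-1) for x in(.02,-.02)]+[np.array([.02,0,0]),np.array([-.02,0,0])]
    W=pin+np.array(pts)@Rc.T
    for f,n,(x0,y0) in ((w,"wrist",(190,160)),(s,"scene",(260,90))):
        uv=proj(f,W); print(sink,n,((uv-[x0,y0]+.5)*4-.5).round(0).tolist())
crop(s,300,160,60,60,10,"s5b.png")
E
```

```text
array([0.48029354, 0.19379189, 0.4381906 ]) array([[-2.52105107e-01, -7.32531274e-04,  9.67699581e-01],
       [-9.67699740e-01, -3.02666654e-04, -2.52105377e-01],
       [ 4.77565467e-04, -9.99999686e-01, -6.32566515e-04]])
0 wrist [[396.0, 789.0], [411.0, 430.0], [159.0, 789.0], [144.0, 431.0], [431.0, 329.0], [440.0, 97.0], [118.0, 330.0], [108.0, 97.0], [275.0, 461.0], [275.0, 188.0]]
0 scene [[284.0, 282.0], [333.0, 332.0], [322.0, 269.0], [373.0, 318.0], [231.0, 430.0], [275.0, 482.0], [312.0, 400.0], [357.0, 450.0], [284.0, 362.0], [330.0, 412.0]]
0.01 wrist [[387.0, 715.0], [400.0, 373.0], [167.0, 715.0], [154.0, 374.0], [424.0, 303.0], [433.0, 79.0], [125.0, 303.0], [116.0, 79.0], [275.0, 423.0], [275.0, 161.0]]
0.01 scene [[280.0, 297.0], [329.0, 348.0], [319.0, 284.0], [369.0, 334.0], [229.0, 444.0], [272.0, 495.0], [308.0, 413.0], [353.0, 463.0], [281.0, 376.0], [327.0, 426.0]]
```

View pics/s5b.png

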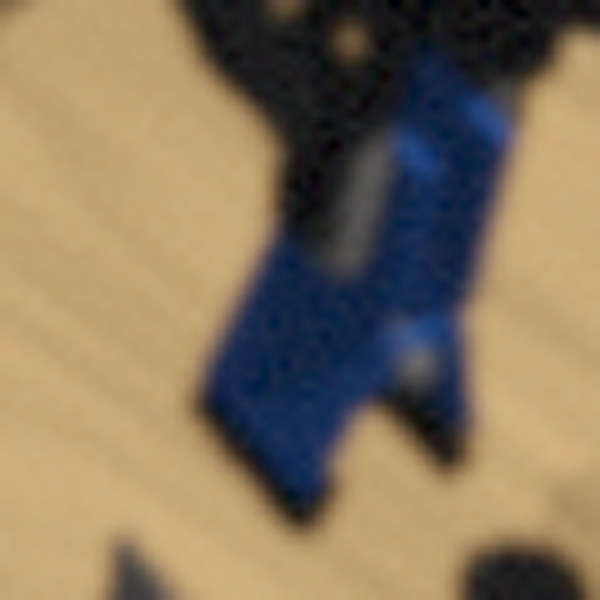

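Run:
```python
from h import *
rowto([.5027,-.195,.46],.095)
```

```text
t 5.35 tcp [0.4803 0.1938 0.4382] y-axis [-7.e-04 -3.e-04 -1.e+00] z heading -0.2549 shift cm [37.06 -2.17 11.97] twist -0.35 F [-0.6 -0.2 -0.3] w 0.0217 J [-0.98  0.19  0.55  1.92 -0.12  1.06 -0.63]
```

```bash
python3 -m jog '[[[1.2,-1.0,0.4],-0.01,1],[[4,-2,1.3],-0.04,1],[[8.1,-2.2,2.6],-0.08,1],[[12.4,-2.2,4],-0.12,1],[[16.7,-2.2,5.4],-0.16,1],[[21,-2.2,6.8],-0.2,1],[[25.3,-2.2,8.2],-0.24,1],[[29.6,-2.2,9.6],-0.28,1],[[33.2,-2.2,10.7],-0.32,1],[[35.5,-2.2,11.5],-0.34,1]]' 40
python3 -m jog '[[[1,0,0.3],-0.01,1],[[1.6,0,0.5],-0.01,1],[[1.6,0,0.5],-0.01,1],[[1.6,0,0.5],-0.01,1]]' 40
python3 - <<'E'
from h import *
w=snap("wrist","6");snap("scene","6");snap("top","6")
rowto([.5027,-.195,.46],.095)
E
```

```text
clock: 6.6
tcp_pos: [0.5013, -0.1817, 0.4608]
orientation: [-1.248, 1.148, -1.148]
contact_force: [0.2, -0.2, -0.6]
grip_width: 0.0218
clock: 7.1
tcp_pos: [0.5088, -0.1933, 0.4606]
orientation: [-1.253, 1.138, -1.137]
contact_force: [1.1, 0.8, -0.2]
grip_width: 0.0218
t 7.25 tcp [ 0.5087 -0.1936  0.4607] y-axis [-1.e-04  3.e-04 -1.e+00] z heading 0.096 shift cm [ 0.08  0.07 -0.61] twist 0.001 F [-0.4 -0.3 -0.9] w 0.0217 J [-0.38  0.25  0.77  1.84 -0.19  1.13  0.55]
```

View pics/wrist6.png

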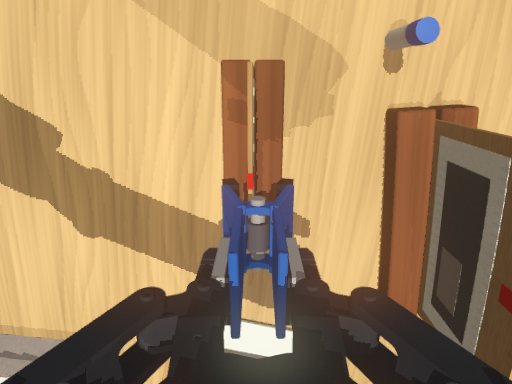

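View pics/scene6.png

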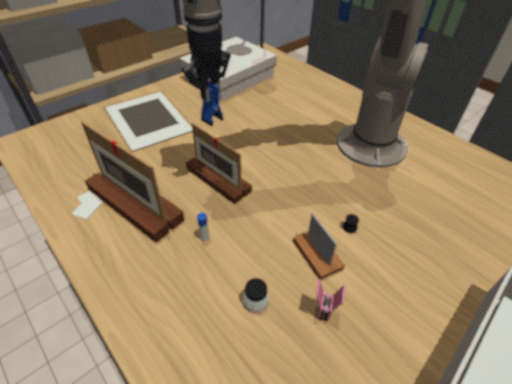

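Run:
```python
from h import *
w=load("wrist","6"); crop(w,215,55,80,140,5,"w6.png")
t=load("top","6"); crop(t,280,170,100,60,6,"t6.png")
```

```text
(no output)
```

View pics/w6.png

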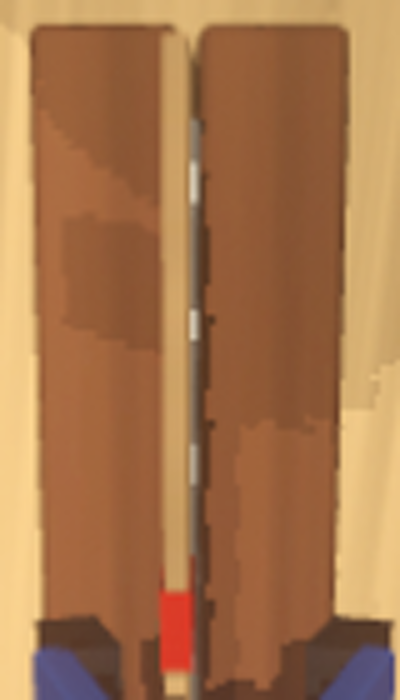

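Run:
```python
from h import *
np.set_printoptions(precision=4,suppress=True)
w=load("wrist","6")
c=lambda p:[((u+.5)/5-.5+215,(v+.5)/5-.5+55) for u,v in p]
B=onz(w,c([(173,30),(175.5,590),(176,671),(176,630.5)]),.16);print(B)
L=onz(w,c([(161.5,30),(160.5,590)]),.16);Rr=onz(w,c([(184.5,30),(191,590)]),.16)
for X in(B,L,Rr): d=X[0]-X[1];print(np.arctan2(d[1],d[0])-np.pi/2,np.linalg.norm(d))
print("thick",np.linalg.norm(L-Rr,axis=1),"tab",np.linalg.norm(B[1]-B[2]))
```

```text
[[ 0.4916 -0.0981  0.16  ]
 [ 0.5    -0.1874  0.16  ]
 [ 0.5013 -0.2017  0.16  ]
 [ 0.5007 -0.1945  0.16  ]]
0.09339958124201986 0.08959680383873142
0.08488569621394082 0.08960562788802497
0.10285667254814523 0.08959561853073636
thick [0.0035 0.0052] tab 0.014405918637024945
```

```bash
python3 -m jog '[[[0,0,-0.4],0,1],[[0,0,-0.7],0,1],[[0,1,-0.7],0,1],[[0,2.3,-0.7],0,1],[[0,3.3,-0.7],0,1],[[0,3.3,-0.7],0,1],[[0,3.3,-0.7],0,1]]' 40
python3 - <<'E'
from h import *
w=snap("wrist","7");s=snap("scene","7");t=snap("top","7")
rowto([.5015,-.1945,.3795],.0935)
crop(w,190,100,130,190,4,"w7.png");crop(s,175,70,80,80,8,"s7.png")
E
```

```text
clock: 8.12
tcp_pos: [0.5018, -0.195, 0.4277]
orientation: [-1.253, 1.139, -1.139]
contact_force: [0.3, -0.4, -1.1]
grip_width: 0.0217
t 8.28 tcp [ 0.5018 -0.195   0.4281] y-axis [ 8.e-04 -1.e-04 -1.e+00] z heading 0.0949 shift cm [-0.05  4.86 -0.03] twist 0.001 F [ 0.2 -0.1 -0.8] w 0.0218 J [-0.37  0.28  0.76  1.89 -0.22  1.06  0.58]
```

View pics/w7.png

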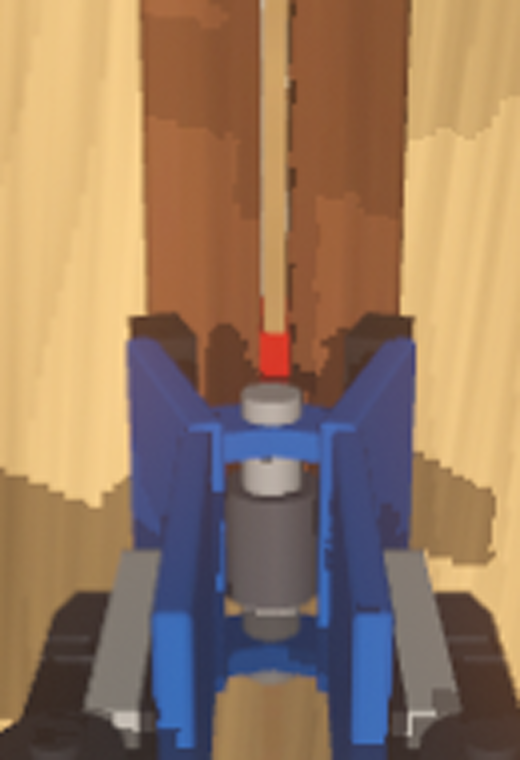

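View pics/s7.png

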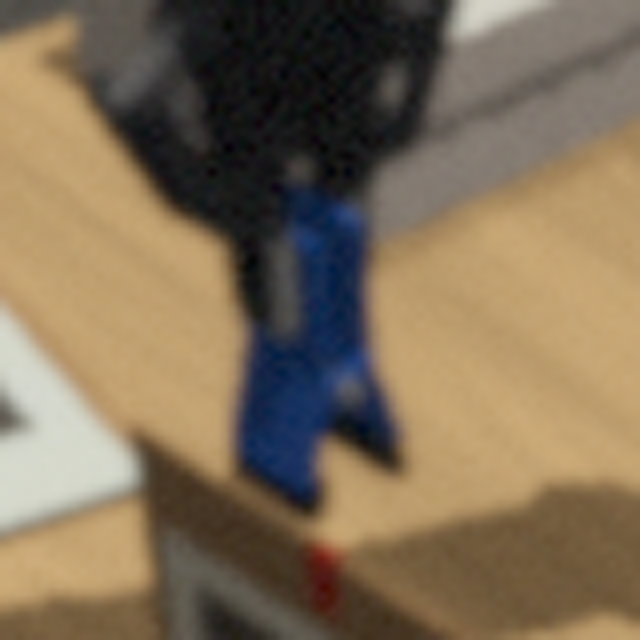

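Run:
```python
from h import *
np.set_printoptions(precision=4,suppress=True)
w=load("wrist","7");s=load("scene","7");t=load("top","7")
c=lambda p,k,x,y:[((u+.5)/k-.5+x,(v+.5)/k-.5+y) for u,v in p]
B=onz(w,c([(275,5),(275.5,333),(275,376)],4,190,100),.16);print(B, np.arctan2(*(B[0]-B[1])[1::-1])-np.pi/2)
q=np.array([.5018,-.195,.428]); pin=q-[0,0,.195]
h=.0945; ax=np.array([-np.sin(h),np.cos(h),0])
print("pin pred crop", (proj(w,[pin,pin+.02*ax,pin-.02*ax,pin+.1*ax*0-[0,0,.073]])-[190,100]+.5)*4-.5)
print("scene tab", onz(s,c([(322,546)],8,175,70),.16))
crop(t,280,160,100,75,8,"t7.png")
```

```text
[[ 0.4946 -0.128   0.16  ]
 [ 0.5004 -0.1876  0.16  ]
 [ 0.5011 -0.1961  0.16  ]] 0.09634372391648283
pin pred crop [[281.3241 541.0924]
 [281.6122 404.0674]
 [281.0415 668.133 ]
 [279.2411 370.813 ]]
scene tab [[ 0.5018 -0.1964  0.16  ]]
```

View pics/t7.png

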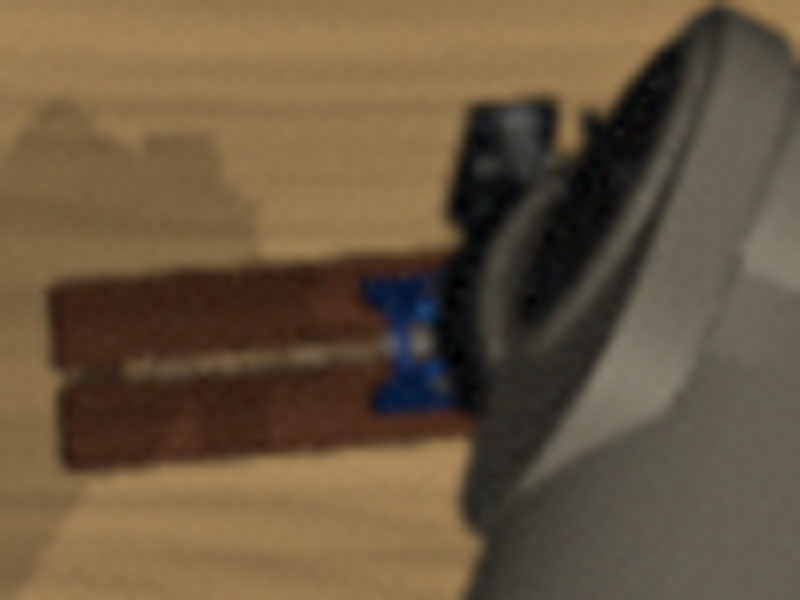

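```bash
python3 -m jog '[[[0,0,0.06],0,1],[[0,0.8,0.06],0,1],[[0,1.8,0.06],0,1],[[0,2.8,0.06],0,1],[[0,3.6,0.06],0,1],[[0,4.3,0.06],0,1],[[0,4.7,0.06],0,1],[[0,4.8,0.06],0,1],[[0,4.8,0.06],0,1],[[0,4.8,0.06],0,1]]' 40
python3 - <<'E'
from h import *
w=snap("wrist","8");s=snap("scene","8");t=snap("top","8")
rowto([.5015,-.1945,.3795],.0935)
crop(w,190,100,130,190,4,"w8.png");crop(s,175,90,80,80,8,"s8.png")
E
```

```text
clock: 9.52
tcp_pos: [0.5024, -0.1949, 0.38]
orientation: [-1.252, 1.139, -1.139]
contact_force: [0.1, 0.3, -1.0]
grip_width: 0.0215
t 9.68 tcp [ 0.5024 -0.1948  0.3799] y-axis [ 4.e-04  0.e+00 -1.e+00] z heading 0.095 shift cm [-0.04  0.04 -0.08] twist 0.002 F [ 0.3 -0.6 -1. ] w 0.0218 J [-0.33  0.34  0.73  1.94 -0.27  0.96  0.63]
```

View pics/w8.png

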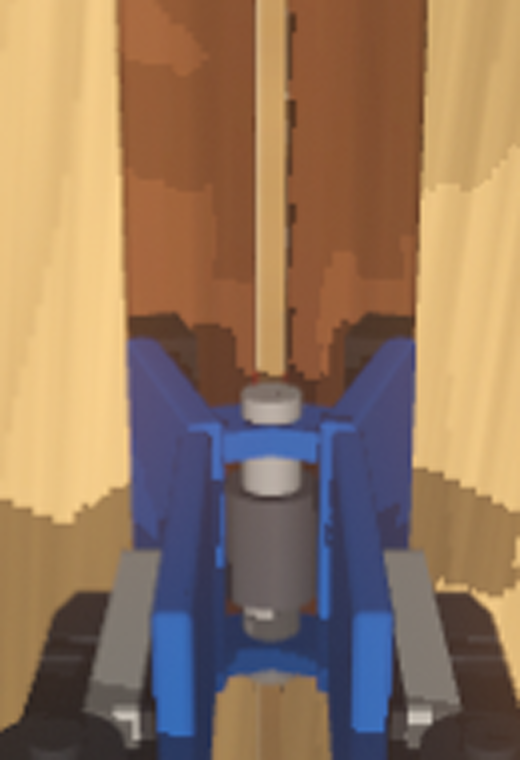

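View pics/s8.png

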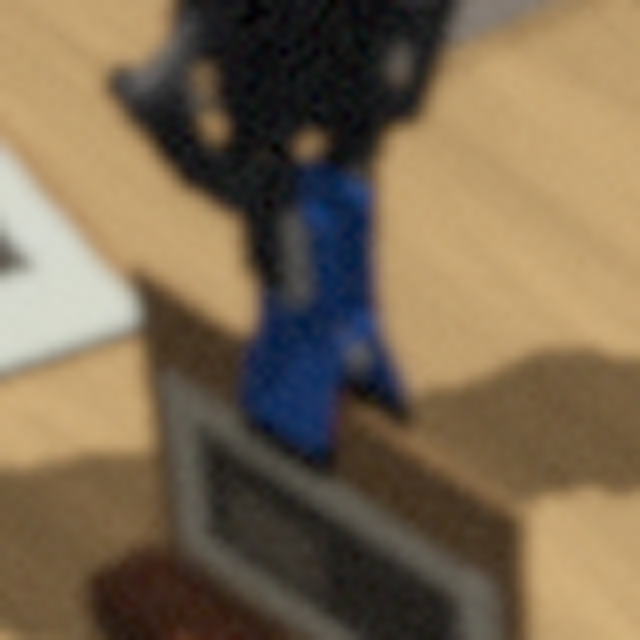

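Run:
```python
from fit import *
np.set_printoptions(precision=4,suppress=True)
w=load("wrist","8");s=load("scene","8")
q=np.array([.5024,-.1948,.3799]); pin=q-[0,0,.195]; h=.095
Y=np.array([np.cos(h),np.sin(h),0]);X=np.array([Y[1],-Y[0],0]);Z=np.array([0,0,1.])
Rc=np.c_[X,Y,Z]
m=np.array([P(x,y,-.045,sg) for sg in(1,-1) for y in (.002,.013) for x in(.02,-.02)])
k=lambda f,p,x,y,sc:((proj(f,p)-[x,y]+.5)*sc-.5).round(0).tolist()
print("tips",k(s,pin+m@Rc.T,175,90,8))
tab=np.array([.502,-.1948,.16]); XX=X
print("board ends/tab",k(s,[tab+.1*XX,tab-.1*XX,tab],175,90,8))
print("wrist tab edges",k(w,[tab+.007*XX,tab-.007*XX,tab-.02*XX],190,100,4),"tips",k(w,pin+m@Rc.T,190,100,4))
```

```text
tips [[255.0, 424.0], [333.0, 475.0], [231.0, 430.0], [309.0, 481.0], [321.0, 386.0], [399.0, 435.0], [342.0, 366.0], [420.0, 414.0]]
board ends/tab [[137.0, 269.0], [531.0, 519.0], [324.0, 388.0]]
wrist tab edges [[277.0, 510.0], [278.0, 427.0], [278.0, 346.0]] tips [[368.0, 537.0], [373.0, 314.0], [430.0, 545.0], [440.0, 319.0], [191.0, 537.0], [186.0, 314.0], [129.0, 545.0], [120.0, 320.0]]
```

Run:
```python
from bench import hand_in
print(hand_in())
```

```text
the job is handed in; nothing more can be done
None
```

I squeezed the blue clip open at 40 N and lifted it off the strip. It is now held over the smaller stand's board at the red tab, and I handed the job in at about 9.7 s. No verdict is reported, so what follows rests on my own checks.

**Last checks**
- **Position:** the TCP is at (0.502, −0.195, 0.380). My tab estimates were x 0.501–0.502 and y −0.195. One scene-camera reading gave y −0.196. In the wrist view the board sits under the pin to within about 0.5 mm.
- **Upright and square:** the tool points straight down. Its heading is 0.095 rad, against about 0.094 rad measured for the board.
- **Depth:** the pin works out about 25 mm above the edge, so the edge is about 20 mm deep between the jaws. The scene camera showed the jaw tip about 1 pixel (2–3 mm) higher than predicted, but a board corner was off the same way. I put this down to calibration, so take the depth as good to about 3 mm.
- **Jaw opening:** the handles are parallel and the inside gap is about 31 mm in the wrist view. The gripper read 21.7 mm over the handles, where 25 mm was stated. I took this as the clip being at its stop.
- **No contact seen:** the measured force is about 1 N, close to the clip's weight, and stayed there from the lift to the end.
- **Glue stick, jar and loupe:** the arm stayed clear of them, and they stood in their places in the scene picture taken above the stand. I did not compare their positions again after lowering the clip.

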